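# Lock the vacuum box's lid and draw the vacuum with its two-stage button

### The arm

A 7-joint arm with a two-finger parallel gripper is mounted at the origin on the work surface. World frame = base frame: x ahead of the robot, y to its left, z up, the work surface at z = 0. Lengths are in m, angles in rad, forces in N, time in s.
With the tool pointing down it reaches from about 0.425 to 0.875 m from the base axis. Payload 4.7 kg.
Tool frame: the origin (TCP) lies on the centre line of the jaws, within the pads' length; the fingertips stand 11 mm ahead of it and the grasp point (between the pads) lies 8 mm behind it; z points along the fingers, y is the line along which they close (so a half turn about z gives the same grasp; the last joint's range is limited). The gripper opens to 85 mm and grips with 20 to 120 N. Pads are 22 mm wide; open, the fingers measure 114 mm over their backs; the gripper's body (76 mm by 85 mm) begins 54 mm behind the grasp point. The pads swing forward as they close: fully open they stand 13 mm farther back than shut.
Start: joints at [1.235, 0.321, -0.07, 1.45, 0.023, 1.371, -0.057], TCP at [0.223, -0.611, 0.242] pointing down, gripper open.
Joint ranges: [-2.86, 2.86], [-0.3, 2.09], [-1.38, 1.24], [0.06, 2.45], [-1.56, 4.7], [0.09, 2.05], [-2.69, 2.69]. Speed limits (rad/s): [2.57, 2.57, 3.14, 3.14, 3.14, 3.14, 3.14].

### API

Orientations are given as [roll, pitch, yaw] about the fixed x, y, z axes, in that order (R = Rz(yaw) Ry(pitch) Rx(roll)).
In Python, from plant import read_state, capture, camera_info, close_job gives the robot as it stands. The module is installed in compiled form; this text tells all that it offers.
- The arm moves only by the tool apply_moves, never from a script. Its argument "plan" is a list of rows, each a list of 7 numbers: the shift along the tool's x, y, z as a fraction of full scale, then the turn, a rotation vector about the tool's x, y, z as a fraction of full scale, then the closure, from -1 (fully open) to 1 (shut). In form: [[dx, dy, dz, wx, wy, wz, gripper], ...]. A call has 1 to 5 rows; each row shifts and turns the commanded pose from where the row before left it, along the tool's axes as they then stand; what a row does not reach is not made up. Full scale, the value 1, is 0.2 m for a shift and 90 degrees for a turn. A row lasts 1/12 s, in which the tool goes at most 41.7 mm and 7.16 degrees, less where a joint would pass 70% of its speed; a pose out of reach is approached as far as the arm can. A call with a number of a shift or a turn outside -1 to 1 is refused whole. A call with a gripper value outside its range is refused whole. The fingers move at their own pace and stop on an object; "force" is the grip in N (left out, the last holds). Time passes only in rows, so rows that do not move let the fingers close. It gives the time, the measured TCP pose, the force, the opening and the grip force at its end, in the units of the state.
- read_state(): the state, without advancing time (a new reading comes with each control period).
- capture(name): name is "side" or "top"; returns the picture (420x560x3 uint8, red, green, blue); there is no depth.
- camera_info(name): a dict with "camera_matrix" (3x3 intrinsics, pixels), "T" (4x4, takes a point from camera to world coordinates). Camera axes: x right, y down, z forward; pixel columns grow to the right and rows downward; lengths in m; the calibration is good to about 2 mm. A picture is of the moment at which its call begins. camera_info takes no time and is no camera call.
- close_job(): hands the job in; it is judged then, once.
The state is a dict: "t": time; "q": joint angles; "joint_vel": joint speeds; "joint_efforts": joint torques, N m; "tcp_pos": TCP position; "ee_rot": TCP orientation; "force": force on the tool from outside, world axes, zero at the start; "wrist_torque": the same for the moment, N m; "opening": finger opening in m; "gripper_force": force on a finger pad.
Only numpy, scipy, OpenCV 4.12 (cv2) and the standard library are available. Lean on these libraries where they do the work, as an engineer would, in place of code of your own. Each camera call takes 0.05 s, during which the arm holds its last target. There are 200 camera calls.

### The job

Vacuum-seal the clear food box: first press all four green snap tabs around the lid down flat until they are engaged, then press the orange pump button to its halfway stop, keep it there for a good second, push it on until it is fully down, and let it spring back up. The tabs must stay engaged, and the kitchen things standing around must stay where they are.

Things in the scene. Friction and masses are not known exactly. Their poses are not given: they have to be found in the camera images.
- lid_center (a point): clear vacuum food box, fixed to the counter by suction feet, with a flat white lid 140 mm (this point's x) by 180 mm (y). The point is the centre of the lid's top face, 84 mm above the counter; z is up, x points roughly away from the robot. A green hinged snap tab sits in the middle of each of the four sides; a round orange pump button, pressed straight down, is in the middle of the lid
- pump_cap (a joint): first stage of the pump button, m: 0 = up, 0.007 = at the firm halfway stop; soft, 2 N rising to 4 N. Orange cap 56 mm across, centred over the lid's centre, in a dark collar 80 mm across, 12 mm high. The pump is screwed in to a different depth each time: the cap's top at rest is anywhere from 22 to 32 mm above the lid's top, to be found by touch. It springs back up when released
- pump_stem (a joint): second stage of the same button, m: 0 = not begun, 0.007 = fully down on a hard stop (the cap is then 14 mm below rest; pump_cap stays at 0.007). It gives only from about 11 N, rising to 15 N, so the halfway stop is felt as a jump in force from 4 to 11 N with almost no travel
- tab_far (a joint): snap tab on the lid's +x side, angle in rad: 0 = engaged (flat, flush with the lid's top, on a firm stop), 0.5 to 0.85 as found (outer end up, at most 31 mm above the lid). 60 mm wide along the rim, 40 mm long outward, 5 mm thick; its hinge line is the lid's edge, 70 mm from the lid's centre. Stiff: about 6 N to move, pressed down 20 mm out from the hinge; stays where left
- tab_left (a joint): snap tab on the lid's +y side, angle in rad: 0 = engaged (flat, flush with the lid's top, on a firm stop), 0.5 to 0.85 as found (outer end up, at most 31 mm above the lid). 60 mm wide along the rim, 40 mm long outward, 5 mm thick; its hinge line is the lid's edge, 90 mm from the lid's centre. Stiff: about 6 N to move, pressed down 20 mm out from the hinge; stays where left
- tab_near (a joint): snap tab on the lid's -x side, angle in rad: 0 = engaged (flat, flush with the lid's top, on a firm stop), 0.5 to 0.85 as found (outer end up, at most 31 mm above the lid). 60 mm wide along the rim, 40 mm long outward, 5 mm thick; its hinge line is the lid's edge, 70 mm from the lid's centre. Stiff: about 6 N to move, pressed down 20 mm out from the hinge; stays where left
- tab_right (a joint): snap tab on the lid's -y side, angle in rad: 0 = engaged (flat, flush with the lid's top, on a firm stop), 0.5 to 0.85 as found (outer end up, at most 31 mm above the lid). 60 mm wide along the rim, 40 mm long outward, 5 mm thick; its hinge line is the lid's edge, 90 mm from the lid's centre. Stiff: about 6 N to move, pressed down 20 mm out from the hinge; stays where left
- garlic_press_mid (a point): bystander: aluminium garlic press lying flat, 180 x 55 mm, 26 mm high; point at its middle, 10 mm up; its x runs towards the press head
- pinch_bowl_mid (a point): bystander: yellow silicone pinch bowl, 80 mm across, 34 mm high; point at its centre half-way up; it stands close to one corner of the box
- spice_jar_mid (a point): bystander: glass spice jar with a black twist cap, 46 mm across, 90 mm high; point at its centre half-way up; it stands close to the diagonally opposite corner of the box
- soap_dish_mid (a point): bystander: black plastic soap dish, 85 x 125 mm, 22 mm high; point at its centre half-way up
- salt_mill_mid (a point): bystander: wooden salt mill, 56 mm across, 128 mm high; point at its centre half-way up
- spatula_grip (a point): bystander: spatula lying flat, 240 mm long; point on its handle, x towards the blade

How it is judged:
By the outcome, as a careful person would: the job done as asked, in the order asked, and still so for the second after the job is handed in, with the robot touching nothing.
It also fails if it takes over 58 s, if anything falls off the work surface, if the arm or the gripper's body presses on something with over 40 N, if the wrist force passes 120 N, or if a joint passes its speed limit or range.

## Working session

There is one attempt and no reset: what is moved stays moved. The work goes in short steps, Python scripts to look and compute and a tool call to move; the robot and the scene stay as the last step left them, time stands still between calls to the robot, and variables do not carry over. Pictures are saved under pics/ and viewed, at most 10 in all, crops included, and the job is handed in when it is done.

Besides the shell and the picture viewer there is one more tool, called after "Request:" as name([rows], argument=value, ...), one row to a line, values as JSON. apply_moves: Moves the arm, as the interface text tells. Shift numbers are shares of 0.2 m and turn numbers shares of 90 degrees, none past 1 either way. Its arguments: {"type":"object","properties":{"plan":{"type":"array","items":{"type":"array","items":{"type":"number"}}},"force":{"type":"number"}},"required":["plan"]}

```bash
mkdir -p pics
python3 - <<'E'
from plant import *
import cv2
s=read_state(); print(s)
for n in("top","side"):
    cv2.imwrite(f"pics/{n}0.png",capture(n)[:,:,::-1]); c=camera_info(n); print(n,c["camera_matrix"],c["T"])
E
```

```text
{'t': 0.0, 'q': array([ 1.23508178,  0.32181011, -0.0700621 ,  1.45163886,  0.02257464,
        1.3707816 , -0.05689433]), 'joint_vel': array([-3.57966838e-04,  2.59036413e-06, -4.16577277e-04, -1.54661083e-03,
       -1.43603410e-03, -4.60635531e-04,  7.29140498e-04]), 'joint_efforts': array([ 9.02030188e-04, -4.93585718e+01, -3.81296240e-01, -3.14329398e+01,
        1.31343969e-02,  1.14259616e-02, -2.13141965e-05]), 'tcp_pos': array([ 0.22255094, -0.61018626,  0.24124979]), 'ee_rot': array([-3.13974268e+00,  7.82611958e-05,  3.49823522e-01]), 'force': array([ 0.52601025,  0.41563985, -0.14435614]), 'wrist_torque': array([ 0.00177819, -0.02114767, -0.02495056]), 'gripper_force': 0.0, 'opening': 0.08558217721949324}
top [[477.98637221   0.         276.44109691]
 [  0.         477.98637221 205.92744018]
 [  0.           0.           1.        ]] [[-1.70437393e-02 -9.80989997e-01  1.93308400e-01  3.50967335e-01]
 [-9.99837079e-01  1.55725888e-02 -9.12742892e-03 -1.99934941e-04]
 [ 5.94360424e-03 -1.93432471e-01 -9.81095588e-01  1.35444842e+00]
 [ 0.00000000e+00  0.00000000e+00  0.00000000e+00  1.00000000e+00]]
side [[451.66750774   0.         272.33738375]
 [  0.         451.66750774 198.13580105]
 [  0.           0.           1.        ]] [[-0.99132681 -0.09140581  0.09442529  0.45579552]
 [-0.13129609  0.65767897 -0.74176796  1.09618642]
 [ 0.00570037 -0.74773214 -0.66397602  1.05163643]
 [ 0.          0.          0.          1.        ]]
```

View pics/top0.png

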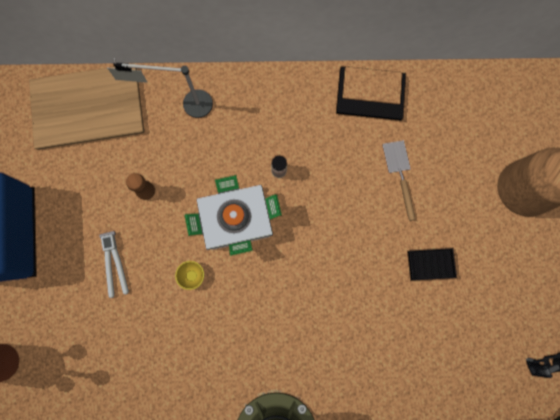

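View pics/side0.png

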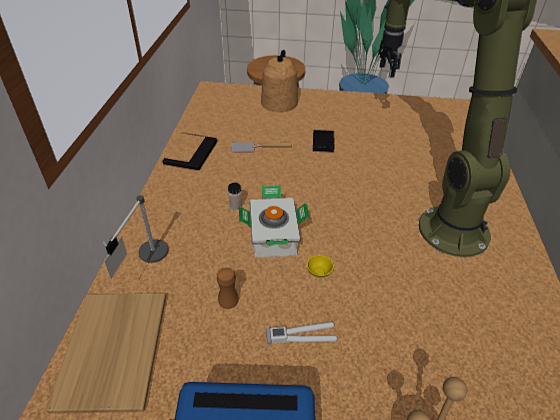

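The top view shows the white lid with corners at about (198,198), (264,187), (271,236) and (205,247), and the orange cap at (234,215). The green tabs are at (227,184), (273,207), (240,247) and (193,223). The jar is at (279,165), the bowl at (190,275) and the mill at (141,186). The side view agrees with this. Next I'll fit the lid.

```bash
cat > h.py <<'E'
from plant import *
import numpy as np, cv2
def back(n,uv,z):
    c=camera_info(n);K=c["camera_matrix"];T=c["T"]
    d=T[:3,:3]@np.linalg.solve(K,np.array([uv[0],uv[1],1.])); o=T[:3,3]
    return o+d*(z-o[2])/d[2]
def proj(n,P):
    c=camera_info(n);T=c["T"];p=c["camera_matrix"]@(T[:3,:3].T@(np.asarray(P)-T[:3,3])); return p[:2]/p[2]
E
python3 - <<'E'
from h import *
im=cv2.imread("pics/top0.png"); hsv=cv2.cvtColor(im,cv2.COLOR_BGR2HSV)
m=((hsv[...,1]<40)&(hsv[...,2]>140)).astype(np.uint8)*255
roi=np.zeros_like(m); roi[175:260,185:285]=1; m*=roi
cs,_=cv2.findContours(m,0,2); c=max(cs,key=cv2.contourArea)
r=cv2.minAreaRect(c); print(r)
b=cv2.boxPoints(r); P=np.array([back("top",p,.084) for p in b]); print(P.round(4),P.mean(0))
for i in range(4): e=P[(i+1)%4]-P[i]; print(np.linalg.norm(e),np.arctan2(e[1],e[0]))
g=cv2.inRange(hsv,(50,100,40),(85,255,255))*roi
n,l,st,ce=cv2.connectedComponentsWithStats(g)
for i in range(1,n):
    if st[i,4]>30: print("tab",ce[i],st[i,4],back("top",ce[i],.095))
o=cv2.inRange(hsv,(3,150,120),(14,255,255))*roi; print("cap",back("top",cv2.minEnclosingCircle(cv2.findNonZero(o))[0],.11))
for k,uv,z in (("jar",(279,163),.09),("bowl",(190,275),.034),("mill",(136,182),.128)): print(k,back("top",uv,z))
cv2.imwrite("pics/crop.png",np.hstack([cv2.resize(im[150:300,165:300],None,fx=3,fy=3,interpolation=2),cv2.resize(cv2.imread("pics/side0.png")[175:295,215:345],(390,450),interpolation=2)]))
E
```

```text
((233.33526611328125, 216.25881958007812), (50.97865295410156, 67.13996887207031), 77.47119140625)
[[0.6249 0.2086 0.084 ]
 [0.6628 0.0303 0.084 ]
 [0.5253 0.0021 0.084 ]
 [0.4891 0.1771 0.084 ]] [0.57550169 0.10452363 0.084     ]
0.18226858083670633 -1.3613994164583052
0.14038265331649352 -2.939691481556518
0.1786153052040609 1.7749160407874118
0.13946042959447374 0.22806637962763074
tab [226.62987013 183.72727273] 154 [0.66254602 0.12195099 0.095     ]
tab [272.98125 206.21875] 160 [ 0.59847077 -0.00261387  0.095     ]
tab [193.02994012 224.04790419] 167 [0.55347033 0.21101769 0.095     ]
tab [240.40310078 248.11627907] 129 [0.48718579 0.08509483 0.095     ]
cap [0.57543939 0.10367824 0.11      ]
jar [ 0.72008236 -0.02103408  0.09      ]
bowl [0.422381   0.22717419 0.034     ]
mill [0.66278897 0.35754612 0.128     ]
```

View pics/crop.png

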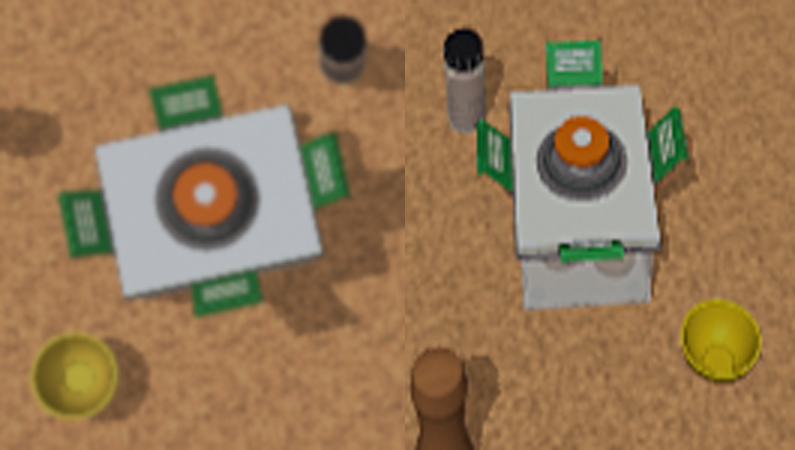

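The lid centre is about (0.5755, 0.104), with a yaw of about 0.213. I'll turn to the box axes, shut the fingers and travel to a point above the right tab.

Request:
apply_moves([
  [0,0,0,0,0,0.044,1],
  [0,0,0,0,0,0.043,1],
  [0.138,-0.142,0.02,0,0,0,1],
  [0.138,-0.142,0.02,0,0,0,1],
  [0.138,-0.142,0.02,0,0,0,1],
], force=20)

```text
t: 0.52
tcp_pos: [0.2857, -0.5086, 0.2293]
ee_rot: [-3.14, 0.0, 0.211]
force: [2.0, -1.0, -0.2]
opening: 0.0255
gripper_force: 0.0
```

Request:
apply_moves([
  [0.138,-0.142,0.02,0,0,0,1],
  [0.138,-0.142,0.02,0,0,0,1],
  [0.138,-0.142,0.02,0,0,0,1],
  [0.138,-0.142,0.02,0,0,0,1],
  [0.138,-0.142,0.02,0,0,0,1],
])

```text
t: 0.93
tcp_pos: [0.3909, -0.3399, 0.2099]
ee_rot: [-3.142, 0.0, 0.213]
force: [1.1, -0.4, -0.5]
opening: -0.0002
gripper_force: 0.0
```

Request:
apply_moves([
  [0.138,-0.142,0.02,0,0,0,1],
  [0.138,-0.142,0.02,0,0,0,1],
  [0.138,-0.142,0.02,0,0,0,1],
  [0.138,-0.142,0.02,0,0,0,1],
  [0.138,-0.142,0.02,0,0,0,1],
])

```text
t: 1.35
tcp_pos: [0.4957, -0.1721, 0.19]
ee_rot: [3.141, 0.0, 0.213]
force: [1.6, -1.3, 0.9]
opening: 0.0
gripper_force: 0.0
```

```bash
cat >> h.py <<'E'
from scipy.spatial.transform import Rotation as Ro
C=np.array([.5755,.104,.084]); YAW=.213
def box(a,b,z): # box-frame point, z of TCP
    return np.array([C[0]+a*np.cos(YAW)-b*np.sin(YAW),C[1]+a*np.sin(YAW)+b*np.cos(YAW),z])
TG=dict(right=(0,-.114),left=(0,.114),near=(-.094,0),far=(.094,0),pump=(0,0))
def go(name,z):
    s=read_state();R=Ro.from_euler('xyz',s['ee_rot']); 
    Rt=Ro.from_euler('xyz',[np.pi,0,YAW])
    print(s['t'],s['tcp_pos'].round(4),s['ee_rot'].round(3),s['force'].round(2),s['opening'],'q',s['q'].round(2))
    print('shift',(R.inv().apply(box(*TG[name],z)-s['tcp_pos'])/.2).round(3),'turn',((R.inv()*Rt).as_rotvec()/(np.pi/2)).round(4))
E
python3 -c "from h import *; go('right',.15)"
```

```text
1.35 [ 0.4957 -0.1721  0.19  ] [3.141 0.    0.213] [ 1.6  -1.35  0.87] 4.692467009025222e-05 q [ 0.7   0.11 -0.44  1.82  0.05  1.22 -1.12]
shift [ 0.682 -0.695  0.199] turn [ 0.0001  0.0002 -0.0001]
```

Request:
apply_moves([
  [0.135,-0.138,0.04,0,0,0,1],
  [0.135,-0.138,0.04,0,0,0,1],
  [0.135,-0.138,0.04,0,0,0,1],
  [0.135,-0.138,0.04,0,0,0,1],
  [0.13,-0.13,0.04,0,0,0,1],
])

```text
t: 1.77
tcp_pos: [0.5979, -0.0103, 0.1496]
ee_rot: [-3.141, 0.0, 0.213]
force: [0.5, -0.3, 0.0]
opening: -0.0001
gripper_force: 0.0
```

Request:
apply_moves([
  [0,0,0,0,0,0,1],
  [0,0,0,0,0,0,1],
])

```text
t: 1.93
tcp_pos: [0.5972, -0.0089, 0.149]
ee_rot: [-3.139, 0.002, 0.219]
force: [-0.6, 0.1, 0.1]
opening: 0.0001
gripper_force: 0.0
```

Run:
```python
from h import *; go('right',.15)
a=capture("top")[150:300,165:300,::-1];b=capture("side")[175:295,215:345,::-1]
cv2.imwrite("pics/c1.png",np.hstack([cv2.resize(a,None,fx=3,fy=3,interpolation=2),cv2.resize(b,(390,450),interpolation=2)]))
```

```text
1.9333 [ 0.5972 -0.0089  0.149 ] [-3.139e+00  2.000e-03  2.190e-01] [-0.57  0.1   0.11] 0.00013251686486727697 q [ 0.43  0.32 -0.55  1.69  0.18  1.19 -1.51]
shift [ 0.013 -0.005 -0.005] turn [-0.0015  0.0012  0.0036]
```

View pics/c1.png

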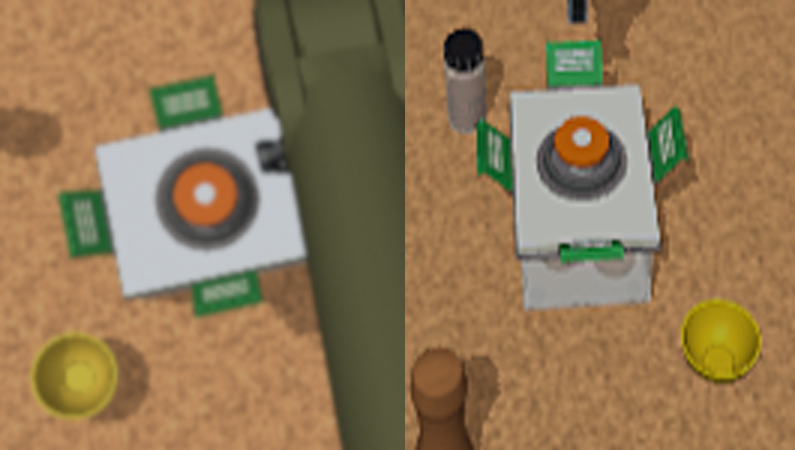

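The closed fingertips are centred over the right tab, at side-crop pixel (577,15), just beyond the tab at (575,62). Pressing down now.

Request:
apply_moves([
  [0.01,0,0.08,0,0,0,1],
  [0,0,0.06,0,0,0,1],
  [0,0,0.04,0,0,0,1],
  [0,0,0.04,0,0,0,1],
  [0,0,0.03,0,0,0,1],
])

```text
t: 2.45
tcp_pos: [0.6007, -0.0195, 0.1014]
ee_rot: [3.134, -0.002, 0.206]
force: [0.9, -2.1, 4.8]
opening: -0.0
gripper_force: 2.3
```

Request:
apply_moves([
  [0,0,0.015,0,0,0,1],
  [0,0,0.005,0,0,0,1],
])

```text
t: 2.62
tcp_pos: [0.5992, -0.0142, 0.0963]
ee_rot: [3.14, 0.0, 0.21]
force: [-0.2, -3.4, 3.0]
opening: -0.0001
gripper_force: 1.7
```

Request:
apply_moves([
  [0,-0.02,0.01,0,0,0,1],
  [0,0,0.01,0,0,0,1],
  [0,0,0,0,0,0,1],
])

```text
t: 2.87
tcp_pos: [0.5991, -0.0106, 0.095]
ee_rot: [3.137, -0.0, 0.212]
force: [-4.4, -6.9, 16.7]
opening: -0.0
gripper_force: 8.1
```

```bash
python3 -c "from h import *; go('right',.095)"
```

```text
2.8667 [ 0.5991 -0.0106  0.095 ] [ 3.137 -0.     0.212] [-4.36 -6.95 16.74] -3.626009955396729e-05 q [ 0.41  0.38 -0.53  1.74  0.22  1.09 -1.55]
shift [ 0.006 -0.015 -0.   ] turn [ 0.0031 -0.0002 -0.0008]
```

Request:
apply_moves([
  [0,0,0.01,0,0,0,1],
  [0,0,0,0,0,0,1],
  [0,0,-0.15,0,0,0,1],
  [0,0,-0.15,0,0,0,1],
  [0.12,-0.14,0,0,0,0,1],
])

```text
t: 3.28
tcp_pos: [0.6175, 0.0175, 0.1558]
ee_rot: [3.135, -0.005, 0.203]
force: [2.7, -1.8, 0.4]
opening: 0.0
gripper_force: 0.0
```

Request:
apply_moves([
  [0.12,-0.14,0,0,0,0,1],
  [0.12,-0.14,0,0,0,0,1],
  [0.11,-0.14,0,0,0,0,1],
  [0,0,0,0,0,0,1],
  [0,0,0,0,0,0,1],
])

```text
t: 3.7
tcp_pos: [0.6653, 0.1267, 0.1492]
ee_rot: [-3.138, 0.002, 0.22]
force: [-0.5, -0.3, 0.4]
opening: 0.0002
gripper_force: 0.0
```

```bash
python3 -c "from h import *; go('far',.15)"
```

```text
3.7 [0.6653 0.1267 0.1492] [-3.138e+00  2.000e-03  2.200e-01] [-0.53 -0.26  0.41] 0.00016450420340925626 q [ 0.19  0.5  -0.57  1.47  0.27  1.25 -1.76]
shift [ 0.007  0.016 -0.004] turn [-0.0023  0.0012  0.0042]
```

Request:
apply_moves([
  [0.007,0.015,0.08,0,0,0,1],
  [0,0,0.06,0,0,0,1],
  [0,0,0.04,0,0,0,1],
  [0,0,0.04,0,0,0,1],
  [0,0,0.03,0,0,0,1],
])

```text
t: 4.12
tcp_pos: [0.6697, 0.1181, 0.1007]
ee_rot: [3.141, -0.003, 0.212]
force: [2.5, 0.6, 5.5]
opening: 0.0002
gripper_force: 2.4
```

Request:
apply_moves([
  [0,0,0.02,0,0,0,1],
  [0,0,0.01,0,0,0,1],
  [0,0,0.01,0,0,0,1],
  [0,0,0,0,0,0,1],
])

```text
t: 4.45
tcp_pos: [0.6698, 0.1182, 0.0951]
ee_rot: [3.14, -0.003, 0.212]
force: [-1.4, -1.2, 12.6]
opening: 0.0
gripper_force: 6.5
```

```bash
python3 -c "from h import *; go('far',.095)"
```

```text
4.45 [0.6698 0.1182 0.0951] [ 3.14e+00 -3.00e-03  2.12e-01] [-1.36 -1.17 12.6 ] 8.808531271958009e-06 q [ 0.19  0.54 -0.55  1.52  0.3   1.16 -1.77]
shift [-0.006 -0.03   0.   ] turn [ 0.0008 -0.0016 -0.0005]
```

Request:
apply_moves([
  [0,0,0.015,0,0,0,1],
  [0,0,0,0,0,0,1],
  [0,0,-0.15,0,0,0,1],
  [0,0,-0.15,0,0,0,1],
  [-0.12,-0.14,0,0,0,0,1],
])

```text
t: 4.87
tcp_pos: [0.6463, 0.1347, 0.1546]
ee_rot: [3.138, -0.01, 0.203]
force: [1.7, -0.5, 1.5]
opening: 0.0002
gripper_force: 0.0
```

Request:
apply_moves([
  [-0.12,-0.15,0,0,0,0,1],
  [-0.12,-0.15,0,0,0,0,1],
  [-0.11,-0.15,0,0,0,0,1],
  [0,0,0,0,0,0,1],
  [0,0,0,0,0,0,1],
])

```text
t: 5.28
tcp_pos: [0.549, 0.2161, 0.1489]
ee_rot: [3.141, 0.002, 0.218]
force: [0.7, -1.1, 0.2]
opening: 0.0
gripper_force: 0.0
```

```bash
python3 -c "from h import *; go('left',.15)"
```

```text
5.2833 [0.549  0.2161 0.1489] [3.141e+00 2.000e-03 2.180e-01] [ 0.71 -1.07  0.24] 1.704375680444515e-05 q [ 0.12  0.32 -0.65  1.7   0.21  1.19 -1.93]
shift [ 0.011  0.006 -0.006] turn [0.0003 0.0014 0.0033]
```

Request:
apply_moves([
  [0.01,0.005,0.08,0,0,0,1],
  [0,0,0.06,0,0,0,1],
  [0,0,0.04,0,0,0,1],
  [0,0,0.04,0,0,0,1],
  [0,0,0.03,0,0,0,1],
])

```text
t: 5.7
tcp_pos: [0.5543, 0.2141, 0.099]
ee_rot: [-3.14, 0.0, 0.212]
force: [-1.4, 2.8, 5.9]
opening: 0.0
gripper_force: 2.8
```

Request:
apply_moves([
  [0,0,0.02,0,0,0,1],
  [0,0,0.01,0,0,0,1],
  [0,0,0.01,0,0,0,1],
  [0,0,0,0,0,0,1],
])

```text
t: 6.03
tcp_pos: [0.5543, 0.2146, 0.0949]
ee_rot: [-3.142, -0.0, 0.213]
force: [-8.9, -2.7, 24.9]
opening: -0.0002
gripper_force: 12.5
```

```bash
python3 -c "from h import *; go('left',.095)"
```

```text
6.0333 [0.5543 0.2146 0.0949] [-3.142 -0.     0.213] [-8.94 -2.7  24.88] -0.00018084173923555653 q [ 0.11  0.39 -0.63  1.74  0.25  1.09 -1.96]
shift [-0.013 -0.007 -0.   ] turn [-0.     -0.0001 -0.0002]
```

Engaged. The near tab is next.

Request:
apply_moves([
  [0,0,0,0,0,0,1],
  [0,0,-0.15,0,0,0,1],
  [0,0,-0.14,0,0,0,1],
  [-0.12,0.14,0,0,0,0,1],
  [-0.12,0.14,0,0,0,0,1],
])

```text
t: 6.45
tcp_pos: [0.5199, 0.1502, 0.1506]
ee_rot: [-3.14, -0.003, 0.216]
force: [-0.5, -1.8, -0.5]
opening: 0.0003
gripper_force: 0.0
```

Request:
apply_moves([
  [-0.12,0.14,0,0,0,0,1],
  [-0.12,0.14,0,0,0,0,1],
  [0,0,0,0,0,0,1],
  [0,0,0,0,0,0,1],
])

```text
t: 6.78
tcp_pos: [0.4833, 0.0808, 0.1487]
ee_rot: [3.14, 0.001, 0.207]
force: [0.2, 0.3, -0.5]
opening: 0.0002
gripper_force: 0.0
```

```bash
python3 -c "from h import *; go('near',.15)"
```

```text
6.7833 [0.4833 0.0808 0.1487] [3.14e+00 1.00e-03 2.07e-01] [ 0.2   0.32 -0.54] 0.000175751963876054 q [ 0.37  0.09 -0.61  1.94  0.06  1.13 -1.63]
shift [ 0.005 -0.016 -0.006] turn [ 0.0007  0.0009 -0.0036]
```

Request:
apply_moves([
  [0,-0.01,0.08,0,0,0,1],
  [0,0,0.06,0,0,0,1],
  [0,0,0.04,0,0,0,1],
  [0,0,0.04,0,0,0,1],
  [0,0,0.03,0,0,0,1],
])

```text
t: 7.2
tcp_pos: [0.483, 0.0869, 0.0983]
ee_rot: [-3.141, 0.002, 0.215]
force: [-3.0, -0.7, 5.4]
opening: 0.0002
gripper_force: 2.4
```

Request:
apply_moves([
  [0,0,0.02,0,0,0,1],
  [0,0,0.01,0,0,0,1],
  [0,0,0.01,0,0,0,1],
  [0,0,0,0,0,0,1],
])

```text
t: 7.53
tcp_pos: [0.4829, 0.0869, 0.0947]
ee_rot: [3.141, 0.004, 0.215]
force: [-15.3, -1.5, 36.5]
opening: -0.0004
gripper_force: 17.8
```

```bash
python3 -c "from h import *; go('near',.095)"
```

```text
7.5333 [0.4829 0.0869 0.0947] [3.141 0.004 0.215] [-15.31  -1.52  36.47] -0.00042923889787489485 q [ 0.34  0.16 -0.61  1.99  0.11  1.03 -1.68]
shift [ 0.     0.014 -0.002] turn [0.0007 0.0024 0.001 ]
```

Request:
apply_moves([
  [0,0,-0.15,0,0,0,1],
  [-0.05,0,-0.2,0,0,0,1],
  [-0.1,0,-0.15,0,0,0,1],
  [0,0,0,0,0,0,1],
  [0,0,0,0,0,0,1],
])

```text
t: 7.95
tcp_pos: [0.4552, 0.08, 0.1927]
ee_rot: [3.14, -0.004, 0.214]
force: [0.3, 0.3, 0.4]
opening: -0.0001
gripper_force: 0.0
```

Run:
```python
from h import *; go('pump',.17)
a=capture("top")[150:300,165:300,::-1];b=capture("side")[175:295,215:345,::-1]
cv2.imwrite("pics/c2.png",np.hstack([cv2.resize(a,None,fx=3,fy=3,interpolation=2),cv2.resize(b,(390,450),interpolation=2)]))
```

```text
7.95 [0.4552 0.08   0.1927] [ 3.14  -0.004  0.214] [0.29 0.33 0.35] -0.00012075713521209325 q [ 0.39 -0.03 -0.61  1.95 -0.02  1.22 -1.57]
shift [0.613 0.01  0.116] turn [ 0.001  -0.0025  0.0005]
```

View pics/c2.png

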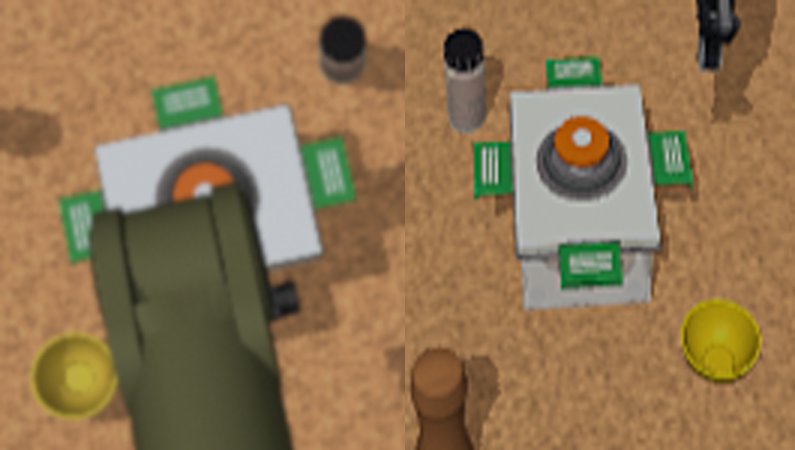

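All four tabs now lie flat: top crop (187,103), (329,170) and (85,225), and side crop (590,263). The bystanders haven't moved. Next is the pump.

Request:
apply_moves([
  [0.15,0,0,0,0,0,1],
  [0.15,0,0.05,0,0,0,1],
  [0.15,0.01,0.08,0,0,0,1],
  [0.16,0,0.08,0,0,0,1],
  [0,0,0.03,0,0,0,1],
])

```text
t: 8.47
tcp_pos: [0.5759, 0.1042, 0.1361]
ee_rot: [-3.136, 0.006, 0.213]
force: [-0.3, -0.9, -0.5]
opening: 0.0004
gripper_force: 0.0
```

Request:
apply_moves([
  [0,0,0,0,0,0,1],
  [0,0,0,0,0,0,1],
  [0,0,0,0,0,0,1],
])

```text
t: 8.72
tcp_pos: [0.573, 0.1037, 0.1432]
ee_rot: [3.141, 0.001, 0.214]
force: [-0.4, 0.6, 0.4]
opening: -0.0001
gripper_force: 0.0
```

```bash
python3 -c "from h import *; go('pump',.13)"
```

```text
8.7167 [0.573  0.1037 0.1432] [3.141e+00 1.000e-03 2.140e-01] [-0.45  0.55  0.39] -0.0001186543777494937 q [ 0.3   0.31 -0.62  1.73  0.19  1.17 -1.73]
shift [0.013 0.001 0.066] turn [0.0001 0.0005 0.0006]
```

Request:
apply_moves([
  [0.01,0,0.02,0,0,0,1],
  [0,0,0.02,0,0,0,1],
  [0,0,0.015,0,0,0,1],
  [0,0,0.01,0,0,0,1],
  [0,0,0,0,0,0,1],
])

```text
t: 9.13
tcp_pos: [0.5753, 0.1035, 0.13]
ee_rot: [3.141, 0.0, 0.213]
force: [-0.4, 1.0, 0.4]
opening: 0.0001
gripper_force: 0.0
```

Request:
apply_moves([
  [0,0,0.005,0,0,0,1],
  [0,0,0.005,0,0,0,1],
  [0,0,0.005,0,0,0,1],
])

```text
t: 9.38
tcp_pos: [0.5759, 0.1038, 0.1274]
ee_rot: [3.141, -0.0, 0.213]
force: [-0.1, 0.6, 0.3]
opening: 0.0
gripper_force: 0.0
```

Request:
apply_moves([
  [0,0,0.005,0,0,0,1],
  [0,0,0.005,0,0,0,1],
  [0,0,0,0,0,0,1],
])

```text
t: 9.63
tcp_pos: [0.5756, 0.1038, 0.125]
ee_rot: [-3.142, 0.0, 0.213]
force: [-0.0, -1.1, 0.5]
opening: -0.0002
gripper_force: 0.0
```

Request:
apply_moves([
  [0,0,0.005,0,0,0,1],
  [0,0,0.005,0,0,0,1],
  [0,0,0,0,0,0,1],
])

```text
t: 9.88
tcp_pos: [0.5756, 0.1037, 0.123]
ee_rot: [3.142, 0.0, 0.213]
force: [-0.3, 0.3, 0.1]
opening: -0.0001
gripper_force: 0.0
```

Request:
apply_moves([
  [0,0,0.005,0,0,0,1],
  [0,0,0.005,0,0,0,1],
  [0,0,0,0,0,0,1],
])

```text
t: 10.13
tcp_pos: [0.5757, 0.1038, 0.121]
ee_rot: [3.142, 0.0, 0.213]
force: [-0.3, -0.0, 0.1]
opening: -0.0001
gripper_force: 0.0
```

Request:
apply_moves([
  [0,0,0.005,0,0,0,1],
  [0,0,0.005,0,0,0,1],
  [0,0,0,0,0,0,1],
])

```text
t: 10.38
tcp_pos: [0.5758, 0.1038, 0.1193]
ee_rot: [3.141, -0.0, 0.213]
force: [-1.2, -0.3, 2.6]
opening: 0.0003
gripper_force: 0.9
```

Request:
apply_moves([
  [0,0,0.005,0,0,0,1],
  [0,0,0.005,0,0,0,1],
  [0,0,0.005,0,0,0,1],
  [0,0,0,0,0,0,1],
])

```text
t: 10.72
tcp_pos: [0.5759, 0.1038, 0.1162]
ee_rot: [3.142, -0.0, 0.213]
force: [-0.3, 0.3, 2.6]
opening: 0.0003
gripper_force: 1.3
```

Request:
apply_moves([
  [0,0,0.005,0,0,0,1],
  [0,0,0,0,0,0,1],
])

```text
t: 10.88
tcp_pos: [0.5759, 0.1038, 0.1153]
ee_rot: [3.141, -0.0, 0.213]
force: [-0.6, -1.0, 3.9]
opening: -0.0
gripper_force: 1.5
```

Request:
apply_moves([
  [0,0,0.005,0,0,0,1],
  [0,0,0,0,0,0,1],
])

```text
t: 11.05
tcp_pos: [0.5759, 0.1038, 0.1143]
ee_rot: [3.142, -0.0, 0.213]
force: [0.6, -0.4, 3.4]
opening: 0.0003
gripper_force: 1.6
```

Request:
apply_moves([
  [0,0,0.003,0,0,0,1],
  [0,0,0,0,0,0,1],
])

```text
t: 11.22
tcp_pos: [0.5759, 0.1038, 0.1137]
ee_rot: [3.142, -0.0, 0.213]
force: [-1.0, -0.9, 3.5]
opening: 0.0001
gripper_force: 1.7
```

Request:
apply_moves([
  [0,0,0.003,0,0,0,1],
  [0,0,0,0,0,0,1],
])

```text
t: 11.38
tcp_pos: [0.5759, 0.1038, 0.1136]
ee_rot: [3.141, -0.0, 0.213]
force: [-2.4, 0.5, 6.0]
opening: 0.0002
gripper_force: 3.0
```

Request:
apply_moves([
  [0,0,0.002,0,0,0,1],
  [0,0,0,0,0,0,1],
])

```text
t: 11.55
tcp_pos: [0.5759, 0.1038, 0.1136]
ee_rot: [3.141, -0.0, 0.213]
force: [-2.5, -1.3, 7.9]
opening: -0.0001
gripper_force: 4.0
```

At the halfway stop: z holds at 0.1136 and the force is 8 N, between 4 and 11 N. I'll hold here for about 1.7 s.

Request:
apply_moves([
  [0,0,0,0,0,0,1],
  [0,0,0,0,0,0,1],
  [0,0,0,0,0,0,1],
  [0,0,0,0,0,0,1],
  [0,0,0,0,0,0,1],
])

```text
t: 11.97
tcp_pos: [0.5759, 0.1038, 0.1136]
ee_rot: [3.141, -0.0, 0.213]
force: [-2.6, -1.0, 8.0]
opening: -0.0004
gripper_force: 4.0
```

Request:
apply_moves([
  [0,0,0,0,0,0,1],
  [0,0,0,0,0,0,1],
  [0,0,0,0,0,0,1],
  [0,0,0,0,0,0,1],
  [0,0,0,0,0,0,1],
])

```text
t: 12.38
tcp_pos: [0.5759, 0.1038, 0.1136]
ee_rot: [3.141, -0.0, 0.213]
force: [-2.7, -0.1, 8.2]
opening: 0.0001
gripper_force: 4.0
```

Request:
apply_moves([
  [0,0,0,0,0,0,1],
  [0,0,0,0,0,0,1],
  [0,0,0,0,0,0,1],
  [0,0,0,0,0,0,1],
  [0,0,0,0,0,0,1],
])

```text
t: 12.8
tcp_pos: [0.5759, 0.1038, 0.1136]
ee_rot: [3.141, -0.0, 0.213]
force: [-2.3, -0.0, 7.4]
opening: 0.0003
gripper_force: 4.0
```

Request:
apply_moves([
  [0,0,0,0,0,0,1],
  [0,0,0,0,0,0,1],
  [0,0,0,0,0,0,1],
  [0,0,0,0,0,0,1],
  [0,0,0,0,0,0,1],
])

```text
t: 13.22
tcp_pos: [0.5759, 0.1038, 0.1136]
ee_rot: [3.141, -0.0, 0.213]
force: [-2.6, -1.0, 7.9]
opening: 0.0001
gripper_force: 4.0
```

Request:
apply_moves([
  [0,0,0.01,0,0,0,1],
  [0,0,0.01,0,0,0,1],
  [0,0,0.01,0,0,0,1],
  [0,0,0.01,0,0,0,1],
  [0,0,0,0,0,0,1],
])

```text
t: 13.63
tcp_pos: [0.576, 0.1039, 0.1066]
ee_rot: [3.141, -0.0, 0.213]
force: [-5.4, -1.1, 14.1]
opening: 0.0001
gripper_force: 7.0
```

Request:
apply_moves([
  [0,0,0.005,0,0,0,1],
  [0,0,0.005,0,0,0,1],
  [0,0,0,0,0,0,1],
])

```text
t: 13.88
tcp_pos: [0.5761, 0.1039, 0.1063]
ee_rot: [3.14, -0.0, 0.213]
force: [-8.9, -1.4, 23.9]
opening: -0.0
gripper_force: 11.7
```

On the hard stop at 24 N. One firmer push, then release upward and clear.

Request:
apply_moves([
  [0,0,0.005,0,0,0,1],
  [0,0,0,0,0,0,1],
  [0,0,-0.05,0,0,0,1],
  [0,0,-0.1,0,0,0,1],
  [0,0,-0.15,0,0,0,1],
])

```text
t: 14.3
tcp_pos: [0.5739, 0.1032, 0.1598]
ee_rot: [-3.141, 0.005, 0.213]
force: [-0.3, -0.7, -0.5]
opening: 0.0006
gripper_force: 0.0
```

Request:
apply_moves([
  [0,0,-0.15,0,0,0,1],
  [-0.15,0,-0.1,0,0,0,1],
  [-0.15,0.05,0,0,0,0,1],
  [-0.15,0.05,0,0,0,0,1],
  [0,0.05,0,0,0,0,1],
])

```text
t: 14.72
tcp_pos: [0.4894, 0.0541, 0.2109]
ee_rot: [3.139, 0.004, 0.213]
force: [0.3, 0.3, 0.0]
opening: -0.0002
gripper_force: 0.0
```

Request:
apply_moves([
  [0,0.1,0,0,0,0,1],
  [0,0.1,0,0,0,0,1],
  [0,0.1,0,0,0,0,1],
  [0,0,0,0,0,0,1],
  [0,0,0,0,0,0,1],
])

```text
t: 15.13
tcp_pos: [0.5069, -0.0043, 0.211]
ee_rot: [-3.141, 0.001, 0.21]
force: [-0.1, 0.2, -0.7]
opening: -0.0001
gripper_force: 0.0
```

Run:
```python
from h import *; go('pump',.17)
a=capture("top")[150:300,165:300,::-1];b=capture("side")[175:295,215:345,::-1]
cv2.imwrite("pics/c3.png",np.hstack([cv2.resize(a,None,fx=3,fy=3,interpolation=2),cv2.resize(b,(390,450),interpolation=2)]))
```

```text
15.1333 [ 0.5069 -0.0043  0.211 ] [-3.141e+00  1.000e-03  2.100e-01] [-0.07  0.19 -0.69] -9.381874874368233e-05 q [ 0.49  0.06 -0.56  1.83  0.03  1.26 -1.43]
shift [ 0.449 -0.458  0.205] turn [-0.0004  0.0005 -0.0016]
```

View pics/c3.png

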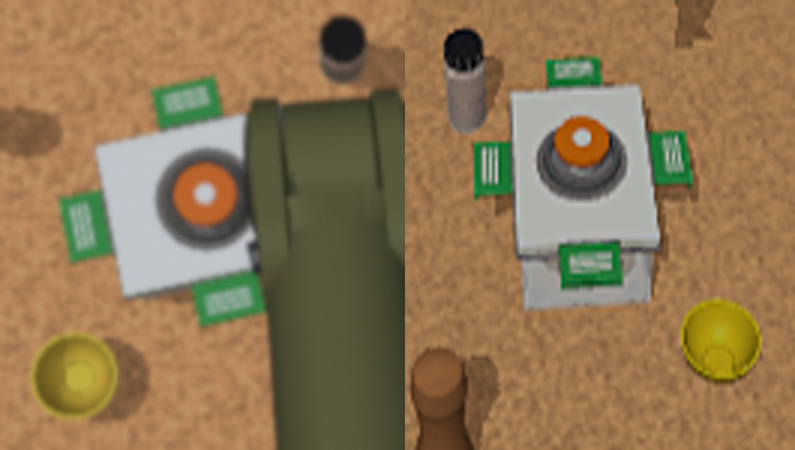

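The tabs are all flat, and the cap is back up at side crop (582,138), the same place as before. The jar, bowl and mill haven't moved, and the arm is clear.

```bash
python3 -c "from plant import *; print(close_job())"
```

```text
the job is handed in; nothing more can be done
None
```

I handed the job in at about 15 s: all four tabs pressed flat, the pump held at its halfway stop for about 1.7 s, pushed fully down and sprung back up, with the jar, bowl and mill still in place in the last picture and the arm clear; no verdict came back.

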